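# Select bolts on the fastener dispenser and dispense one

## Task

Set the fastener dispenser to bolts: push the upright tab on its dial around with a fingertip until the tab points squarely at the sample bolt on the rim. Only then press the round plunger on its front all the way down and let it come back up. Do not pinch the tab or lift the dial, and leave the loose things around it where they are.

Things in the scene. Friction and masses are not known exactly. Their poses are not given: they have to be found in the camera images.
- dispenser: fixed grey drum, 352 mm across, 60 mm high, on the bench; origin on the dial's axis at bench level. +x points to the middle of the arc of samples, -x to the plunger, z up. Steel samples (bolt, hex nut, flat washer, domed nut, order varies) are glued on its rim at -69, -34, +34 and +69 degrees about z from +x, 24 mm high at most. A tray 22 mm high juts out at -x to 225 mm from the axis.
- tab (a point): middle of the tab: a black upright plate 45 mm long radially (45 to 90 mm from the dial's axis), 10 mm thick, 36 mm high. It stands on the dial, a grey disc 240 mm across, top 72 mm above the bench. Point: 67.5 mm from the axis, 90 mm above the bench; x points outward along the tab (the way it points), y across it, z up. Also on the dial: only a hub 44 mm across, 12 mm high.
- dial (a joint): dial angle in rad, positive counter-clockwise seen from above; 0 when the tab points along the dispenser's +x; stops at -1.45 and 1.45; starts near 0. No notches: steady friction of 0.12 N m (about 2 N at the tab) keeps it where it is left.
- spindle (a joint): height in m by which the dial has been lifted off its seat (0 = seated; it can be lifted up to 0.03 and falls back under its own weight)
- tab_left: the half of the tab with the face on its counter-clockwise side (tab's +y), 45 x 5 x 36 mm; origin at the centre of its underside, on the dial's upper face. Pushing on this face turns the dial clockwise.
- tab_right: the half of the tab with the face on its clockwise side (tab's -y), 45 x 5 x 36 mm; origin at the centre of its underside. Pushing on this face turns the dial counter-clockwise.
- bolt_sample (a point): middle of the sample bolt, the only long sample: a steel hex bolt 43 mm long with a head 25 mm wide, lying flat at any yaw on one of the four black pads on the drum's rim, 148 mm from the dial's axis; this point is 73 mm above the bench
- plunger_top (a point): centre of the top of the plunger, a round aluminium push button 32 mm across in a black collar 48 mm across and 12 mm high, on the drum's rim on the side nearest the robot; top 82 mm above the bench, 10 mm proud of its collar; pressed straight down
- plunger (a joint): how far the plunger is pressed, in m: 0 up, 0.006 fully down; a spring of about 1.5 N at first and 5 N fully down pushes it back up
- socket: loose steel wrench socket, 26 mm across and 38 mm high, standing on the drum's rim to one side of the plunger; origin at the centre of its underside. Leave alone.
- can: loose plain pale can, 66 mm across and 170 mm high, standing on the bench; origin at the centre of its underside. Leave alone.
- driver: loose screwdriver 200 mm long lying on the bench; origin under its middle. Leave alone.
- tub: loose small blue two-part tray, 110 x 80 x 35 mm, on the bench; origin at the centre of its underside. Leave alone.

How it is judged (in metres and radians):
On the way, in this order (a step that is already met when the one before it is completed fails the run):
1. the tab points at the sample bolt and the dial is still (y of bolt_sample in the frame of tab between -0.015 and 0.015 m and x of bolt_sample in the frame of tab above 0.04 m and velocity of joint dial between -0.05 and 0.05 rad/s), for 0.2 s.
2. the plunger is pressed down (y of bolt_sample in the frame of tab between -0.015 and 0.015 m and x of bolt_sample in the frame of tab above 0.04 m and value of joint plunger above 0.0048 m), for 0.05 s.
At the end, for the whole second after the job is handed in: the line along the tab passes within 15 mm of the middle of the sample bolt, the dial is seated and still, the plunger was pressed at least 4.8 mm after that and is up again (within 1 mm), and the loose things are where they were (socket within 10 mm, the others 20 mm) (all of step 1 and value of joint plunger below 0.001 m and value of joint spindle below 0.002 m and distance of socket from where it was at the start of the episode below 0.01 m and distance of each of can, driver, tub from where it was at the start of the episode below 0.02 m); the robot touches nothing.
It fails at once if the plunger is pressed (over 3 mm) while the tab does not point at the sample bolt (value of joint plunger above 0.003 m and not (y of bolt_sample in the frame of tab between -0.015 and 0.015 m and x of bolt_sample in the frame of tab above 0.04 m)).
It fails at once if the tab is pinched (the fingers press on both of its faces at once) (contact force between each of tab_left, tab_right and the fingers above 1 N).
It fails at once if the dial is lifted off its seat by more than 4 mm (value of joint spindle above 0.004 m).
It fails at once if a loose thing is moved (socket more than 10 mm, the others more than 20 mm) (distance of socket from where it was at the start of the episode above 0.01 m or distance of any of can, driver, tub from where it was at the start of the episode above 0.02 m).
It also fails if it takes over 45 s, if anything falls off the work surface, if the arm or the gripper's body presses on something with over 40 N, if the wrist force passes 120 N, or if a joint passes its speed limit or range.

## Robot

A 6-joint arm with a two-finger parallel gripper is mounted at the origin on the work surface. World frame = base frame: x ahead of the robot, y to its left, z up, the work surface at z = 0. Lengths are in mm, angles in rad, forces in N, time in s.
With the tool pointing down it reaches from about 350 to 875 mm from the base axis. Payload 4.2 kg.
Tool frame: the origin (TCP) lies where the fingers leave the gripper's body, on its centre line; the fingertips stand 73 mm ahead of it and the grasp point (between the pads) lies 54 mm ahead of it; z points along the fingers, y is the direction in which the jaws open and shut (so a half turn about z gives the same grasp; the last joint's range is limited). The gripper opens to 85 mm and grips with 20 to 120 N. Pads are 22 mm wide; open, the fingers measure 114 mm over their backs; the gripper's body (76 mm by 85 mm) begins 54 mm behind the grasp point. The pads swing forward as they close: fully open they stand 13 mm farther back than shut.
Start: joints at [-0.977, 0.385, 0.008, 0, -1.194, -0.259], TCP at [205.378, -590.271, 303.912] pointing down, gripper open.
Joint ranges: [-3.14, 3.14], [-1.21, 2.06], [-1.07, 1.41], [-3.16, 2.05], [-2.99, -0.16], [-3.1, 3.1]. Speed limits (rad/s): [2.79, 2.79, 3.14, 3.14, 3.14, 3.14].

## Interface

Orientations are given as a unit quaternion [x, y, z, w].
In Python, from bench import arm gives the robot as it stands.
- The arm moves only by the tool apply_moves, never from a script. Its argument "increments" is a list that holds one entry, the list of rows, each a list of 7 numbers: the shift along the tool's x, y, z scaled (see below), then the turn, a rotation vector about the tool's x, y, z scaled (see below), then the gripper's target within -1 to 1 (fully open at 1, half-way at 0, shut at -1). A call has 1 to 10 rows; each row is the pose to reach, as a shift and turn from the pose commanded when the call began, along the tool's axes at that moment; what a row does not reach only later rows make up. The controller multiplies each number of a shift by 100 mm and each number of a turn by 0.5 rad. A row lasts 1/10 s, in which the tool goes at most 50 mm and 8.59 degrees, less where a joint would pass 70% of its speed; a pose out of reach is approached as far as the arm can. A call with a number of a shift or a turn outside -1 to 1 is refused whole. A call with a gripper value outside its range is refused whole. The fingers move at their own pace and stop on an object; the grip force is fixed at half the most. Time passes only in rows, so rows that repeat a pose let the fingers close. It gives the time, the measured TCP pose, the force and the opening at its end, in the units of the state.
- arm.read_state(): the state, without advancing time (a new reading comes with each control period).
- arm.get_image(name): name is "side" or "top" or "wrist"; returns a dict with "img" (400x640x3 uint8, red, green, blue), "fx", "fy", "cx", "cy" (pixels), "k1" (the pictures are not rectified: a ray, as slopes to the right and down, at radius r is drawn at 1 + k1 r^2 times it, then the intrinsics apply), "pose" (4x4, takes a point from camera to world coordinates). Camera axes: x right, y up, looking along -z (the intrinsics and any distortion apply to the point x, -y, -z); pixel columns grow to the right and rows downward; lengths in mm; the calibration is good to about 2 mm. A picture is of the moment at which its call begins. There is no depth.
- arm.job_done(): hands the job in, once; it reports no verdict.
Trained networks look in a picture, given as the dict that the camera call returned (one of the last four; its "shot" number tells which), for a name from the list of things; names that differ only in an ending like _2 or _b are one class to them, and where a whole thing is asked for, a point or a joint stands for the part that bears it (a point fixed in the world has none). Each returns a list of dicts, best first, with "conf" (0 to 1); they miss things now and then, are a little off and sometimes report something else, mostly with a low value. They report only what shows in the picture. A call takes as long as a camera call.
- arm.outline_of(label, picture): "pixels" (400x640 bool, what is visible of it) and "box" ([centre column, centre row, width, height] in pixels, round what is visible of it).
- arm.mark_of(label, picture): "at" ([column, row] in pixels: a listed point, or the origin of a listed thing).
The state is a dict: "clock": time; "joints": joint angles; "joint_vel": joint speeds; "joint_efforts": joint torques, N m; "position": TCP position; "ee_rot": TCP orientation; "contact_force": force on the tool from outside, world axes, zero at the start; "wrist_torque": the same for the moment, N m; "gripper_width": finger opening in mm.
Only numpy, scipy, OpenCV 4.12 (cv2) and the standard library are available. Lean on these libraries where they do the work, as an engineer would, in place of code of your own. Each camera call takes 0.05 s, during which the arm holds its last target.

## Working session

There is one attempt and no reset: what is moved stays moved. The work goes in short steps, Python scripts to look and compute and a tool call to move; the robot and the scene stay as the last step left them, time stands still between calls to the robot, and variables do not carry over. Pictures are saved under pics/ and viewed, and the job is handed in when it is done.

Besides the shell and the picture viewer there is one more tool, called after "Emit:" by a JSON object that holds its "op" and its "data". apply_moves: Moves the arm, as the interface text tells. Shifts and turns lie within -1 to 1; 1 stands for 100 mm of shift or 0.5 rad of turn. Its arguments: {"type":"object","properties":{"increments":{"type":"array"}},"required":["increments"]}

```bash
ls; mkdir -p pics
python3 - <<'E'
from bench import arm
import cv2,pickle
print(arm.read_state())
for n in ["side","top","wrist"]:
    p=arm.get_image(n); cv2.imwrite(f"pics/a_{n}.png",p["img"][:,:,::-1])
    print(n,{k:v for k,v in p.items() if k!="img"})
    for l in ["tab","bolt_sample","plunger_top","dispenser","socket","can","driver","tub"]:
        m=arm.mark_of(l,p); print(l,[(x["at"],x["conf"]) for x in m[:3]])
    pickle.dump(p,open(f"a_{n}.pkl","wb"))
E
```

```text
pics
{'clock': 0.0, 'joints': array([-9.77423385e-01,  3.85568742e-01,  6.61762530e-03, -4.95820804e-04,
       -1.19398737e+00, -2.58588937e-01]), 'joint_vel': array([ 0.00155639,  0.00080413, -0.00056422,  0.00019466,  0.00061642,
        0.00040096]), 'joint_efforts': array([-3.59194919e-04, -3.92288983e+01,  1.88404459e+01,  4.18633595e+00,
       -4.64828394e-03,  1.51984852e-05]), 'position': array([ 205.23146504, -589.89365841,  302.81130957]), 'ee_rot': array([-1.66521085e-01,  9.86037285e-01,  1.07057341e-03, -2.32756730e-04]), 'contact_force': array([ 0.10170963,  0.17188725, -1.28420284]), 'wrist_torque': array([-0.0126074 , -0.01693201, -0.01312941]), 'gripper_width': 85.64039904516169}
side {'fx': 385.05642811379096, 'fy': 385.05642811379096, 'cx': 319.6939160863125, 'cy': 196.1008458920592, 'k1': -0.05590391408455347, 'pose': array([[-9.99058019e-01,  3.24346062e-02, -2.88282983e-02,
         4.75435089e+02],
       [-4.13803898e-02, -5.12036347e-01,  8.57966458e-01,
         8.22366400e+02],
       [ 1.30666677e-02,  8.58351196e-01,  5.12896175e-01,
         5.93309857
[... 1051 characters left out ...]
], 0.73)]
driver [([188.0, 192.9], 0.72)]
tub [([409.5, 282.6], 0.68), ([301.7, 214.7], 0.65)]
wrist {'fx': 337.68072895483516, 'fy': 337.68072895483516, 'cx': 318.44111343839336, 'cy': 202.80918128861887, 'k1': -0.07146605646249242, 'pose': array([[-3.28750931e-01, -8.98292779e-01, -2.91535433e-01,
         1.30250706e+02],
       [ 9.44416653e-01, -3.12728980e-01, -1.01379339e-01,
        -6.16083447e+02],
       [-1.03250624e-04, -3.08659470e-01,  9.51172603e-01,
         3.74568453e+02],
       [ 0.00000000e+00,  0.00000000e+00,  0.00000000e+00,
         1.00000000e+00]]), 'shot': 3}
tab []
bolt_sample []
plunger_top []
dispenser []
socket []
can []
driver []
tub [([509.7, 285.5], 0.65)]
```

```bash
cat > h.py <<'E'
import numpy as np,cv2
def ray(p,uv):
    K=np.array([[p["fx"],0,p["cx"]],[0,p["fy"],p["cy"]],[0,0,1]])
    q=cv2.undistortPoints(np.array([[uv]],float),K,np.array([p["k1"],0,0,0.]))[0,0]
    d=p["pose"][:3,:3]@np.array([q[0],-q[1],-1]); return p["pose"][:3,3],d
def at(p,uv,z):
    o,d=ray(p,uv); return o+d*(z-o[2])/d[2]
def proj(p,X):
    c=p["pose"][:3,:3].T@(np.asarray(X,float)-p["pose"][:3,3]); a,b=c[0]/-c[2],-c[1]/-c[2]
    s=1+p["k1"]*(a*a+b*b); return np.array([p["fx"]*a*s+p["cx"],p["fy"]*b*s+p["cy"]])
E
python3 - <<'E'
import pickle,cv2
from h import *
t=pickle.load(open("a_top.pkl","rb"));s=pickle.load(open("a_side.pkl","rb"))
for n,z,a,b in [("tab",90,(285.1,139.8),(234.6,219.9)),("bolt",73,(244.6,153.7),(245.8,263)),("plunger",82,(300.4,210.4),(327.8,215.4)),("disp",0,(293.7,164.9),None),("socket",60,(265.7,202.3),(316.3,249.4)),("can",0,(441.7,200.8),(314.1,161.6)),("driver",0,(188,192.9),(293.8,366.1)),("tub",0,(409.5,282.6),(395.1,178.6))]:
    print(n,at(t,a,z).round(1),None if b is None else at(s,b,z).round(1))
cv2.imwrite("pics/c_top.png",cv2.resize(t["img"][60:260,180:480,::-1],(800,533),interpolation=cv2.INTER_CUBIC))
cv2.imwrite("pics/c_side.png",cv2.resize(s["img"][140:340,150:450,::-1],(800,533),interpolation=cv2.INTER_CUBIC))
E
```

```text
tab [689.6  99.5  90. ] [695.   99.6  90. ]
bolt [646.1 223.3  73. ] [644.1 227.3  73. ]
plunger [476.3  45.8  82. ] [481.1  55.7  82. ]
disp [629.5  75.1   0. ] None
socket [499.5 153.6  60. ] [503.4 158.5  60. ]
can [ 527.7 -406.1    0. ] [ 538.4 -406.4    0. ]
driver [527.4 410.2   0. ] [529.9 408.   -0. ]
tub [ 264.9 -303.8    0. ] [ 266.7 -297.5    0. ]
```

View pics/a_top.png

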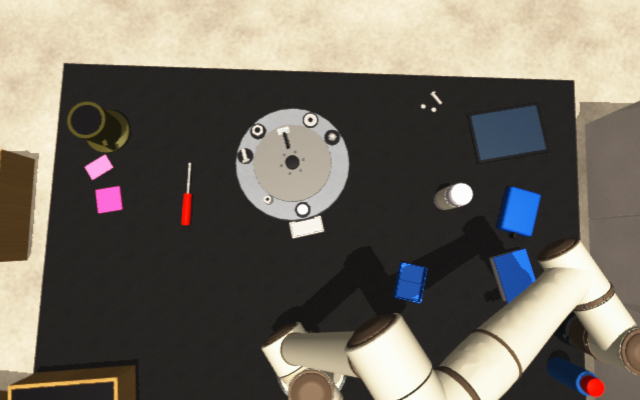

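View pics/c_top.png

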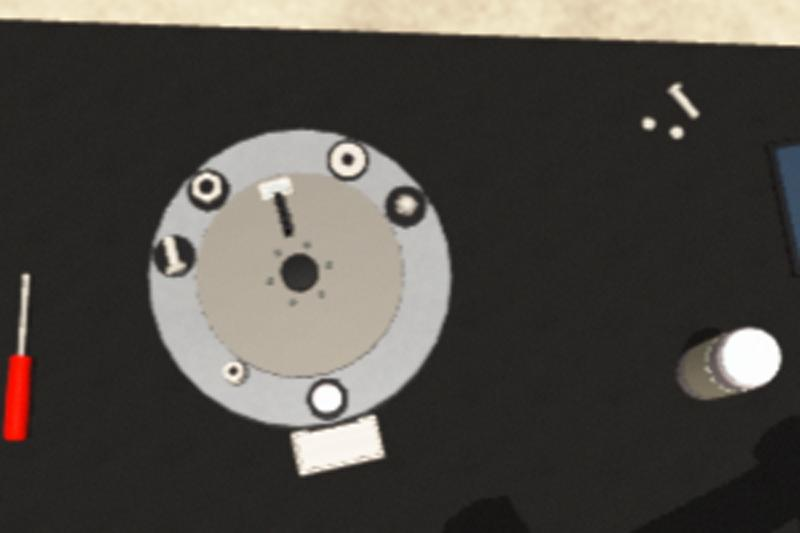

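View pics/c_side.png

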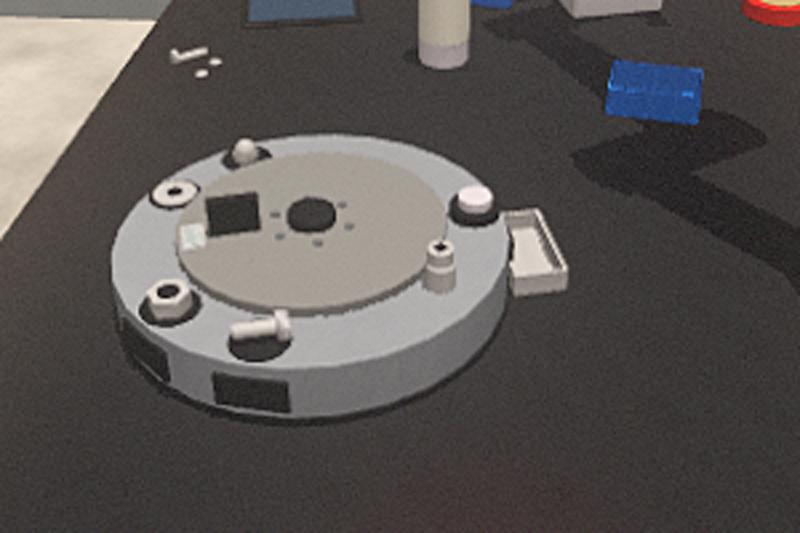

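```bash
cat > fit.py <<'E'
import pickle
from h import *
from scipy.optimize import least_squares
t=pickle.load(open("a_top.pkl","rb"));s=pickle.load(open("a_side.pkl","rb"))
k=300/800
T={n:(180+a*k,60+b*k) for n,(a,b) in dict(hub=(299,272),pl=(327,398),p69=(174,256),p34=(208,189),m34=(347,160),m69=(405,206)).items()}
S={n:(150+a*k,140+b*k) for n,(a,b) in dict(hub=(311,212),pl=(475,198),p69=(258,338),p34=(170,305),m34=(175,193),m69=(247,158)).items()}
def pts(x,y,w,r):
    f=lambda r,a,z:(x+r*np.cos(w+a),y+r*np.sin(w+a),z)
    d=np.pi/180
    return dict(hub=(x,y,84),pl=f(r,np.pi,82),p69=f(148,69*d,61),p34=f(148,34*d,61),m34=f(148,-34*d,61),m69=f(148,-69*d,61))
def res(v,ims):
    P=pts(*v); return np.concatenate([proj(im,P[n])-D[n] for im,D in ims for n in D])
for nm,ims in [("top",[(t,T)]),("side",[(s,S)]),("both",[(t,T),(s,S)])]:
    r=least_squares(res,[630,75,0,148],args=(ims,),loss="soft_l1"); print(nm,r.x.round(3)); print(r.fun.reshape(-1,2).round(1).tolist())
E
python3 fit.py
```

```text
top [6.23655e+02 7.61290e+01 2.50000e-01 1.48323e+02]
[[-0.0, -0.2], [-0.1, 0.0], [-0.1, 0.2], [0.1, 0.1], [-0.2, -0.1], [0.2, 0.1]]
side [6.23717e+02 8.14000e+01 2.37000e-01 1.47128e+02]
[[0.1, -0.8], [-0.1, -0.9], [0.1, 1.0], [-0.6, 0.1], [0.0, 0.4], [0.5, -0.3]]
both [6.24223e+02 7.78640e+01 2.44000e-01 1.48308e+02]
[[-0.6, -0.4], [-0.9, -0.1], [-0.6, -0.3], [-0.2, -0.3], [-0.5, -0.2], [-0.2, 0.2], [0.1, -1.7], [0.1, -2.0], [0.7, -0.1], [-0.1, -0.7], [-0.1, -0.2], [0.2, -0.9]]
```

Run:
```python
import pickle
from h import *
from scipy.spatial.transform import Rotation as R
t=pickle.load(open("a_top.pkl","rb"));s=pickle.load(open("a_side.pkl","rb"))
ax=np.array([623.7,77.5])
for im,uv in[(t,(285.1,139.8)),(s,(234.6,219.9))]:
    d=at(im,uv,90)[:2]-ax; print(np.hypot(*d),np.arctan2(d[1],d[0]))
k=300/800
# tab top inner/outer ends, top view by hand
for im,P in [(t,[(180+289*k,60+234*k),(180+278*k,60+193*k)])]:
    for uv in P:
        d=at(im,uv,108)[:2]-ax; print("end",np.hypot(*d),np.arctan2(d[1],d[0]))
M=R.from_quat([-1.66521085e-01,9.86037285e-01,1.07057341e-03,-2.32756730e-04]).as_matrix();print(M.round(3))
phi=.31; p=ax+68*np.array([np.cos(phi),np.sin(phi)])+45*np.array([np.sin(phi),-np.cos(phi)])
print(p, M.T@(np.r_[p,250]-[205.2,-589.9,302.8]))
```

```text
69.51173714323494 0.32236406621510705
74.68752638966879 0.3010023283931307
end 38.900352320808445 0.259380433701496
end 87.63630095416949 0.279053035392254
[[-0.945 -0.328 -0.001]
 [-0.328  0.945  0.002]
 [ 0.     0.002 -1.   ]]
[702.18632139  55.38897663] [-681.33759774  446.17906068   53.70689657]
```

Emit:
{"op": "apply_moves", "data": {"increments": [[[-0.5,0.33,0,0,0,0,-1],[-0.97,0.64,0,0,0,0,-1],[-0.97,0.64,0,0,0,0,-1]]]}}

```text
clock: 1.65
position: [277.5, -495.4, 304.2]
ee_rot: [-0.168, 0.986, 0.0, 0.0]
contact_force: [-0.3, -0.8, 0.4]
gripper_width: 43.5
```

Emit:
{"op": "apply_moves", "data": {"increments": [[[-0.5,0.33,0,0,0,0,-1],[-0.97,0.64,0,0,0,0,-1],[-0.97,0.64,0,0,0,0,-1]]]}}

```text
clock: 1.95
position: [348.3, -403.2, 304.3]
ee_rot: [-0.168, 0.986, -0.0, 0.0]
contact_force: [-1.6, -0.3, 0.3]
gripper_width: 0.1
```

Emit:
{"op": "apply_moves", "data": {"increments": [[[-0.5,0.33,0,0,0,0,-1],[-0.97,0.64,0,0,0,0,-1],[-0.97,0.64,0,0,0,0,-1]]]}}

```text
clock: 2.25
position: [419.1, -310.9, 304.3]
ee_rot: [-0.168, 0.986, -0.0, 0.001]
contact_force: [-0.7, -0.4, 0.9]
gripper_width: 0.1
```

Emit:
{"op": "apply_moves", "data": {"increments": [[[-0.5,0.33,0,0,0,0,-1],[-0.97,0.64,0,0,0,0,-1],[-0.97,0.64,0,0,0,0,-1]]]}}

```text
clock: 2.55
position: [489.9, -218.4, 304.1]
ee_rot: [-0.168, 0.986, -0.0, 0.001]
contact_force: [-1.1, 0.1, 0.0]
gripper_width: 0.1
```

Emit:
{"op": "apply_moves", "data": {"increments": [[[-0.5,0.33,0,0,0,0,-1],[-0.97,0.64,0,0,0,0,-1],[-0.97,0.64,0,0,0,0,-1]]]}}

```text
clock: 2.85
position: [560.4, -126.1, 303.8]
ee_rot: [-0.168, 0.986, -0.0, 0.0]
contact_force: [-0.0, -0.1, 0.7]
gripper_width: 0.1
```

Emit:
{"op": "apply_moves", "data": {"increments": [[[-0.5,0.33,0,0,0,0,-1],[-0.97,0.64,0,0,0,0,-1],[-0.97,0.64,0,0,0,0,-1]]]}}

```text
clock: 3.15
position: [630.8, -34.0, 303.3]
ee_rot: [-0.168, 0.986, -0.0, 0.0]
contact_force: [0.3, 0.0, 0.6]
gripper_width: -0.2
```

Emit:
{"op": "apply_moves", "data": {"increments": [[[-0.5,0.33,0.2,0,0,0,-1],[-0.97,0.6,0.7,0,0,0,-1],[-0.97,0.6,0.7,0,0,0,-1],[-0.97,0.6,0.7,0,0,0,-1]]]}}

```text
clock: 3.55
position: [700.4, 53.5, 227.9]
ee_rot: [-0.167, 0.986, 0.0, -0.004]
contact_force: [-1.1, -0.7, -1.0]
gripper_width: -0.0
```

```bash
cat > look.py <<'E'
import sys,cv2,pickle
from bench import arm
from h import *
n=sys.argv[1]
for v in ["top","side","wrist"]:
    p=arm.get_image(v); pickle.dump(p,open(f"{n}_{v}.pkl","wb"))
    im=p["img"][:,:,::-1]
    if v=="top": im=im[60:260,180:480]
    if v=="side": im=im[140:340,150:450]
    im=cv2.resize(im,(600,400),interpolation=cv2.INTER_CUBIC) if v!="wrist" else im
    cv2.imwrite(f"pics/{n}_{v}.png",im)
    for l,z in [("tab",90),("bolt_sample",73),("plunger_top",82)]:
        for m in arm.mark_of(l,p)[:1]:
            X=at(p,m["at"],z); d=X[:2]-[623.7,77.5]; print(v,l,m["at"],round(m["conf"],2),X.round(1),"r",np.hypot(*d).round(1),"ang",np.arctan2(d[1],d[0]).round(3))
s=arm.read_state(); print(s["clock"],s["position"].round(1),s["contact_force"].round(1),s["joints"].round(2))
E
python3 look.py b
```

```text
top tab [284.6, 141.7] 0.88 [683.7 100.8  90. ] r 64.4 ang 0.371
top plunger_top [301.8, 211.1] 0.46 [474.3  41.5  82. ] r 153.6 ang -2.905
side tab [236.0, 217.8] 0.89 [693.8  90.9  90. ] r 71.3 ang 0.189
side plunger_top [329.3, 213.4] 0.58 [477.7  46.8  82. ] r 149.2 ang -2.934
wrist tab [388.4, 225.0] 0.94 [691.6  99.5  90. ] r 71.3 ang 0.313
wrist bolt_sample [559.2, 212.4] 0.92 [644.5 226.5  73. ] r 150.5 ang 1.432
wrist plunger_top [377.2, 113.1] 0.41 [624.5  65.3  82. ] r 12.2 ang -1.504
4.15 [700.7  51.9 234.5] [-0.9  0.9 -0.2] [ 0.3   0.56  0.13 -0.   -1.13 -1.54]
```

View pics/b_wrist.png

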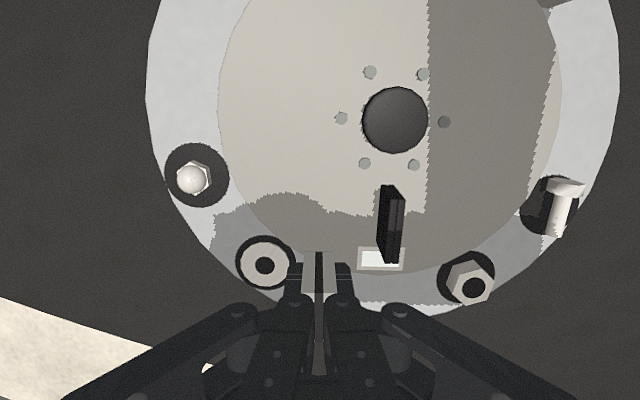

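View pics/b_side.png

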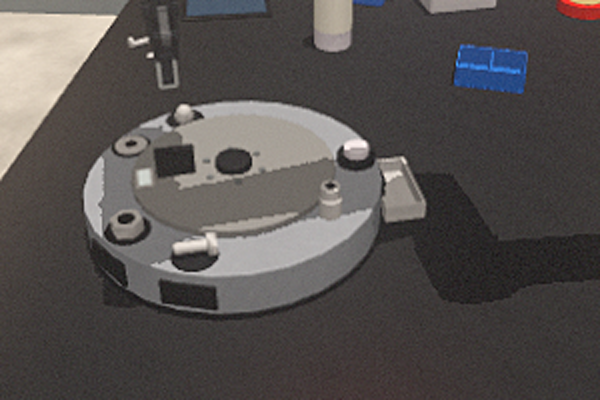

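Run:
```python
import pickle
from h import *
p=pickle.load(open("b_wrist.pkl","rb"))
h=at(p,(395,120),84);print("hub",h)
print("bolt pad",at(p,(549,206),61),"dome pad",at(p,(197,176),61),"washer pad",at(p,(265,262),61),"nut pad",at(p,(466,277),61))
print("tab top outer mid",at(p,(392,263),108),"inner",at(p,(390,186),108))
```

```text
hub [624.70283575  77.43930742  84.        ]
bolt pad [643.61765256 225.581311    61.        ] dome pad [711.03847227 -41.55235643  61.        ] washer pad [763.27802443  27.16791648  61.        ] nut pad [722.43367247 190.03297725  61.        ]
tab top outer mid [710.17283386 106.13452139 108.        ] inner [662.13810322  84.28353193 108.        ]
```

Emit:
{"op": "apply_moves", "data": {"increments": [[[0,0,0.4,0,0,0,-1],[0,0,0.78,0,0,0,-1],[0,0,0.78,0,0,0,-1],[0,0,0.78,0,0,0,-1]]]}}

```text
clock: 4.55
position: [701.1, 52.0, 156.1]
ee_rot: [-0.167, 0.986, -0.001, -0.0]
contact_force: [0.5, -0.6, 1.4]
gripper_width: -0.1
```

```bash
python3 look.py c
```

```text
top tab [188.0, 194.1] 0.71 [514.1 383.3  90. ] r 324.8 ang 1.915
top plunger_top [300.6, 211.6] 0.43 [472.7  45.   82. ] r 154.4 ang -2.93
side tab [238.4, 220.8] 0.65 [685.5 102.7  90. ] r 66.7 ang 0.387
side bolt_sample [245.2, 264.9] 0.58 [644.1 233.1  73. ] r 157.0 ang 1.44
side plunger_top [329.0, 212.9] 0.67 [478.5  44.6  82. ] r 148.9 ang -2.919
wrist tab [416.3, 279.6] 0.92 [688.9  96.8  90. ] r 68.0 ang 0.288
wrist bolt_sample [406.2, 266.1] 0.52 [691.1  97.2  73. ] r 70.2 ang 0.284
5.15 [700.8  52.2 156.1] [-0.3  0.1 -0.5] [ 0.3   0.63  0.04 -0.   -0.98 -1.54]
```

View pics/c_side.png

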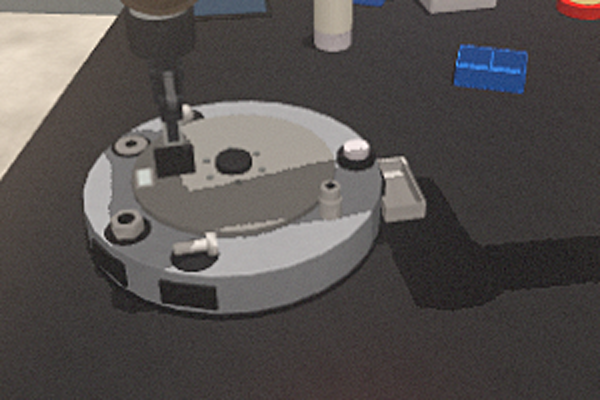

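View pics/c_wrist.png

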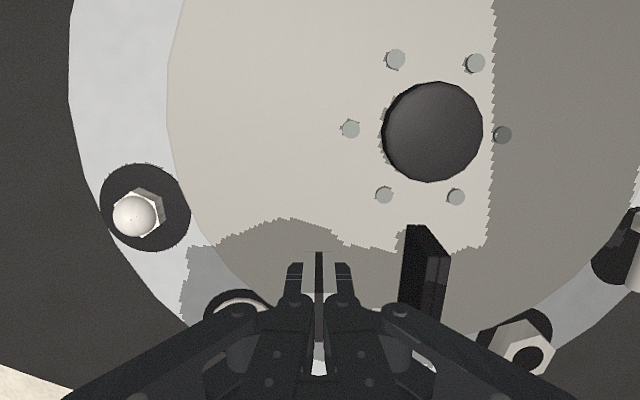

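Emit:
{"op": "apply_moves", "data": {"increments": [[[0,0.06,0,0,0,0,-1],[0,0.12,0,0,0,0,-1],[0,0.18,0,0,0,0,-1],[0,0.23,0,0,0,0,-1],[0,0.25,0,0,0,0,-1],[0,0.25,0,0,0,0,-1]]]}}

```text
clock: 5.75
position: [692.5, 76.3, 156.0]
ee_rot: [-0.167, 0.986, -0.0, 0.0]
contact_force: [0.6, -0.0, -0.1]
gripper_width: 0.5
```

```bash
cat > arc.py <<'E'
import sys
from bench import arm
from h import *
from scipy.spatial.transform import Rotation as R
s=arm.read_state();M=R.from_quat(s["ee_rot"]).as_matrix();P=s["position"]
ax=np.array([624.2,77.5,P[2]]); c=M.T@(ax-P); print("pos",P.round(1),"c",c.round(1),s["contact_force"].round(1))
tot=float(sys.argv[1]);n=int(sys.argv[2])
for i in range(1,n+1):
    d=tot*i/n; r=R.from_rotvec([0,0,-d]).as_matrix(); q=c-r@c; print([round(q[0]/100,3),round(q[1]/100,3),0,0,0,round(-d/.5,3),-1])
E
python3 arc.py 0.36 9
python3 - <<'E'
from bench import arm
import cv2
p=arm.get_image("wrist");cv2.imwrite("pics/d_wrist.png",p["img"][:,:,::-1])
E
```

```text
pos [692.5  76.3 156. ] c [64.1 23.6 -0. ] [ 0.6 -0.  -0.1]
[np.float64(-0.009), np.float64(0.026), 0, 0, 0, -0.08, -1]
[np.float64(-0.017), np.float64(0.052), 0, 0, 0, -0.16, -1]
[np.float64(-0.024), np.float64(0.078), 0, 0, 0, -0.24, -1]
[np.float64(-0.029), np.float64(0.105), 0, 0, 0, -0.32, -1]
[np.float64(-0.034), np.float64(0.132), 0, 0, 0, -0.4, -1]
[np.float64(-0.038), np.float64(0.159), 0, 0, 0, -0.48, -1]
[np.float64(-0.04), np.float64(0.186), 0, 0, 0, -0.56, -1]
[np.float64(-0.042), np.float64(0.213), 0, 0, 0, -0.64, -1]
[np.float64(-0.042), np.float64(0.241), 0, 0, 0, -0.72, -1]
```

View pics/d_wrist.png

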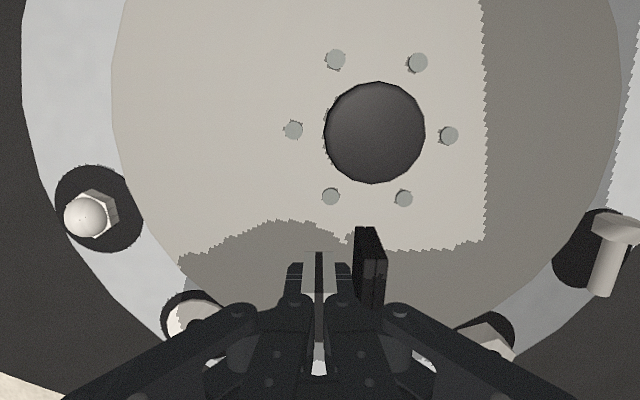

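The wrist view shows the closed fingertip (around 320,290) just short of the tab's clockwise face (around 355,260). I'll push along the arc now.

Emit:
{"op": "apply_moves", "data": {"increments": [[[-0.01,0.026,0,0,0,-0.08,-1],[-0.017,0.052,0,0,0,-0.16,-1],[-0.024,0.078,0,0,0,-0.24,-1],[-0.03,0.105,0,0,0,-0.32,-1],[-0.034,0.132,0,0,0,-0.4,-1],[-0.038,0.16,0,0,0,-0.48,-1],[-0.04,0.186,0,0,0,-0.56,-1],[-0.042,0.213,0,0,0,-0.64,-1],[-0.042,0.24,0,0,0,-0.72,-1],[-0.042,0.24,0,0,0,-0.72,-1]]]}}

```text
clock: 6.8
position: [689.0, 99.6, 156.0]
ee_rot: [-0.34, 0.94, -0.0, 0.0]
contact_force: [1.2, -1.2, -0.1]
gripper_width: -0.2
```

```bash
python3 look.py e; python3 arc.py 0.36 9
```

```text
top tab [279.4, 143.8] 0.75 [676.6 116.4  90. ] r 65.7 ang 0.633
top bolt_sample [442.1, 198.4] 0.52 [ 527.2 -385.2   73. ] r 472.6 ang -1.776
top plunger_top [298.4, 210.7] 0.47 [475.2  51.7  82. ] r 150.7 ang -2.97
side tab [241.7, 224.2] 0.82 [675.  115.6  90. ] r 63.9 ang 0.639
side bolt_sample [247.8, 261.9] 0.64 [640.7 223.6  73. ] r 147.1 ang 1.455
side plunger_top [328.9, 213.3] 0.42 [478.7  46.4  82. ] r 148.3 ang -2.93
wrist tab [360.5, 282.7] 0.69 [679.2 117.5  90. ] r 68.4 ang 0.624
wrist bolt_sample [537.2, 326.7] 0.56 [643.2 224.7  73. ] r 148.5 ang 1.439
7.4 [688.8  99.8 156. ] [ 1.8 -0.8 -0.2] [ 0.38  0.62  0.02  0.   -0.97 -1.25]
pos [688.8  99.8 156. ] c [63.9 24.2 -0. ] [ 1.8 -0.8 -0.2]
[np.float64(-0.009), np.float64(0.026), 0, 0, 0, -0.08, -1]
[np.float64(-0.017), np.float64(0.052), 0, 0, 0, -0.16, -1]
[np.float64(-0.024), np.float64(0.078), 0, 0, 0, -0.24, -1]
[np.float64(-0.03), np.float64(0.105), 0, 0, 0, -0.32, -1]
[np.float64(-0.035), np.float64(0.132), 0, 0, 0, -0.4, -1]
[np.float64(-0.039), np.float64(0.159), 0, 0, 0, -0.48, -1]
[np.float64(-0.042), np.float64(0.186), 0, 0, 0, -0.56, -1]
[np.float64(-0.044), np.float64(0.213), 0, 0, 0, -0.64, -1]
[np.float64(-0.044), np.float64(0.241), 0, 0, 0, -0.72, -1]
```

View pics/e_wrist.png

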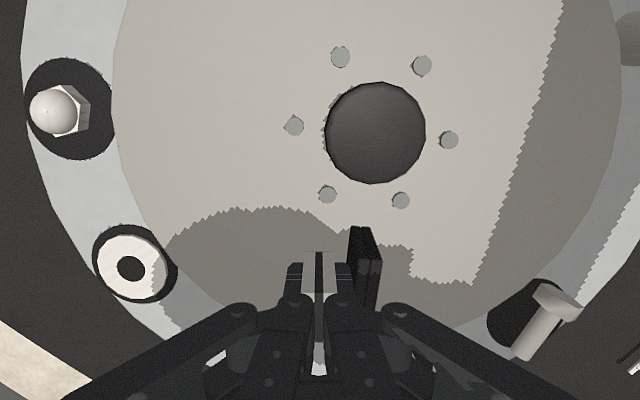

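Emit:
{"op": "apply_moves", "data": {"increments": [[[-0.01,0.026,0,0,0,-0.08,-1],[-0.017,0.052,0,0,0,-0.16,-1],[-0.024,0.078,0,0,0,-0.24,-1],[-0.03,0.105,0,0,0,-0.32,-1],[-0.035,0.132,0,0,0,-0.4,-1],[-0.039,0.16,0,0,0,-0.48,-1],[-0.042,0.186,0,0,0,-0.56,-1],[-0.044,0.213,0,0,0,-0.64,-1],[-0.044,0.24,0,0,0,-0.72,-1],[-0.044,0.24,0,0,0,-0.72,-1]]]}}

```text
clock: 8.4
position: [676.4, 121.4, 155.9]
ee_rot: [-0.503, 0.864, 0.0, -0.0]
contact_force: [0.9, -0.3, -0.7]
gripper_width: 0.0
```

```bash
python3 look.py f; python3 arc.py 0.36 9
```

```text
top tab [271.6, 148.6] 0.6 [661.  139.4  90. ] r 72.3 ang 1.028
top bolt_sample [246.2, 156.7] 0.45 [636.9 217.9  73. ] r 141.0 ang 1.477
top plunger_top [185.4, 192.1] 0.74 [520.8 393.9  82. ] r 332.7 ang 1.885
side bolt_sample [328.9, 212.5] 0.72 [478.8  29.2  73. ] r 152.7 ang -2.82
side plunger_top [328.8, 210.0] 0.6 [479.2  31.8  82. ] r 151.5 ang -2.835
wrist tab [361.8, 269.1] 0.65 [657.3 128.3  90. ] r 60.9 ang 0.986
9.0 [676.6 121.  155.8] [ 0.  -0.4  0.4] [ 0.41  0.61 -0.   -0.   -0.96 -0.93]
pos [676.6 121.  155.8] c [63.7 24.1  0. ] [ 0.  -0.4  0.4]
[np.float64(-0.009), np.float64(0.026), 0, 0, 0, -0.08, -1]
[np.float64(-0.017), np.float64(0.052), 0, 0, 0, -0.16, -1]
[np.float64(-0.024), np.float64(0.078), 0, 0, 0, -0.24, -1]
[np.float64(-0.03), np.float64(0.105), 0, 0, 0, -0.32, -1]
[np.float64(-0.035), np.float64(0.131), 0, 0, 0, -0.4, -1]
[np.float64(-0.039), np.float64(0.158), 0, 0, 0, -0.48, -1]
[np.float64(-0.042), np.float64(0.185), 0, 0, 0, -0.56, -1]
[np.float64(-0.043), np.float64(0.213), 0, 0, 0, -0.64, -1]
[np.float64(-0.044), np.float64(0.24), 0, 0, 0, -0.72, -1]
```

View pics/f_wrist.png

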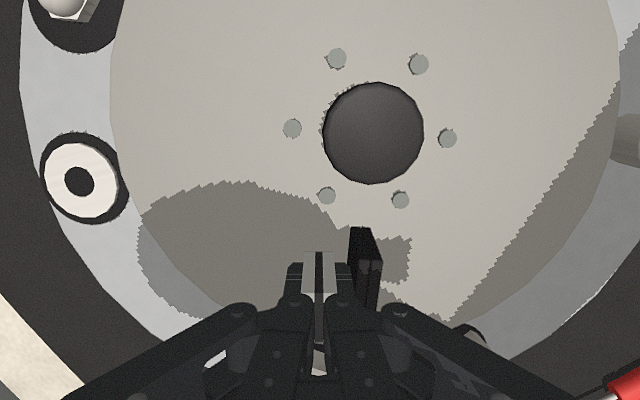

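Emit:
{"op": "apply_moves", "data": {"increments": [[[-0.01,0.026,0,0,0,-0.08,-1],[-0.017,0.052,0,0,0,-0.16,-1],[-0.024,0.078,0,0,0,-0.24,-1],[-0.03,0.105,0,0,0,-0.32,-1],[-0.035,0.132,0,0,0,-0.4,-1],[-0.039,0.16,0,0,0,-0.48,-1],[-0.042,0.186,0,0,0,-0.56,-1],[-0.044,0.213,0,0,0,-0.64,-1],[-0.044,0.24,0,0,0,-0.72,-1],[-0.044,0.24,0,0,0,-0.72,-1]]]}}

```text
clock: 10.0
position: [658.0, 136.6, 155.9]
ee_rot: [-0.65, 0.76, -0.0, -0.0]
contact_force: [-0.1, -0.5, -0.1]
gripper_width: -0.0
```

```bash
python3 look.py g; python3 arc.py 0.08 4
```

```text
top tab [268.8, 157.7] 0.66 [632.7 146.7  90. ] r 69.8 ang 1.442
top bolt_sample [243.2, 154.7] 0.41 [642.8 227.4  73. ] r 151.1 ang 1.444
top plunger_top [300.9, 211.7] 0.57 [472.5  44.1  82. ] r 154.9 ang -2.924
side tab [253.5, 230.3] 0.62 [643.9 137.2  90. ] r 63.1 ang 1.244
side bolt_sample [245.1, 264.2] 0.68 [644.8 231.   73. ] r 155.0 ang 1.434
side plunger_top [329.4, 211.6] 0.68 [477.6  38.8  82. ] r 151.1 ang -2.883
wrist tab [358.8, 282.2] 0.85 [639.8 143.6  90. ] r 68.0 ang 1.332
10.6 [658.  136.8 155.9] [ 0.8 -0.8  0.1] [ 0.45  0.59 -0.05  0.   -0.94 -0.6 ]
pos [658.  136.8 155.9] c [63.8 24.2 -0. ] [ 0.8 -0.8  0.1]
[np.float64(-0.005), np.float64(0.013), 0, 0, 0, -0.04, -1]
[np.float64(-0.009), np.float64(0.026), 0, 0, 0, -0.08, -1]
[np.float64(-0.013), np.float64(0.039), 0, 0, 0, -0.12, -1]
[np.float64(-0.017), np.float64(0.052), 0, 0, 0, -0.16, -1]
```

View pics/g_wrist.png

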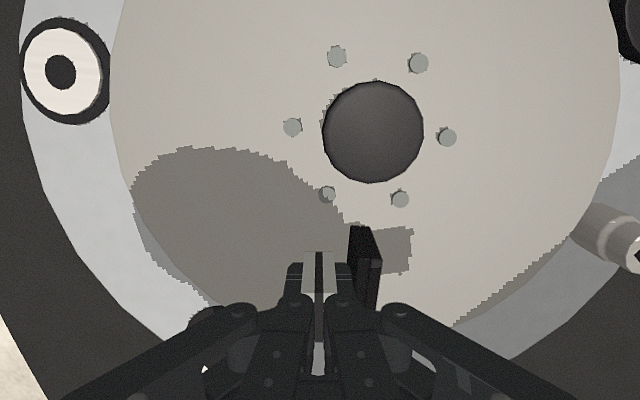

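View pics/g_top.png

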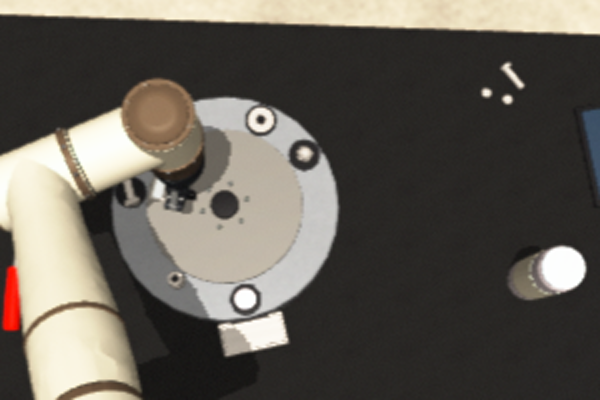

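View pics/g_side.png

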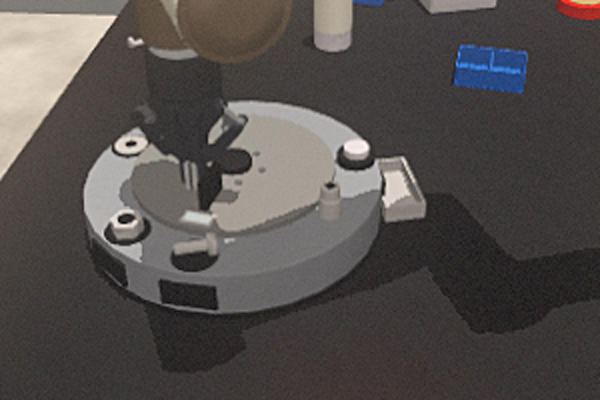

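Emit:
{"op": "apply_moves", "data": {"increments": [[[-0.005,0.014,0,0,0,-0.04,-1],[-0.009,0.028,0,0,0,-0.08,-1],[-0.013,0.042,0,0,0,-0.12,-1],[-0.017,0.052,0,0,0,-0.16,-1],[-0.019,0.059,0,0,0,-0.18,-1],[-0.019,0.059,0,0,0,-0.18,-1]]]}}

```text
clock: 11.2
position: [652.3, 139.6, 155.9]
ee_rot: [-0.684, 0.73, 0.0, -0.0]
contact_force: [2.0, -1.0, -0.3]
gripper_width: -0.0
```

Emit:
{"op": "apply_moves", "data": {"increments": [[[0,-0.06,0,0,0,0,-1],[0,-0.2,0,0,0,0,-1],[0,-0.4,0,0,0,0,-1],[0,-0.4,-0.4,0,0,0,-1],[0,-0.4,-0.8,0,0,0,-1],[0,-0.4,-0.9,0,0,0,-1]]]}}

```text
clock: 11.8
position: [694.6, 137.5, 251.6]
ee_rot: [-0.684, 0.73, -0.002, 0.004]
contact_force: [0.6, -0.5, 0.7]
gripper_width: -0.2
```

```bash
python3 look.py i
```

```text
top tab [271.0, 158.9] 0.78 [629.2 139.9  90. ] r 62.6 ang 1.483
top bolt_sample [246.4, 155.9] 0.53 [639.4 217.4  73. ] r 140.8 ang 1.459
top plunger_top [299.3, 211.3] 0.57 [473.5  49.   82. ] r 152.9 ang -2.954
side tab [257.6, 231.3] 0.91 [634.2 140.4  90. ] r 63.7 ang 1.405
side bolt_sample [245.9, 262.9] 0.61 [644. 227.  73.] r 150.8 ang 1.436
side plunger_top [329.8, 211.5] 0.47 [476.7  38.3  82. ] r 152.2 ang -2.881
wrist tab [381.7, 301.9] 0.75 [646.6 215.   90. ] r 139.3 ang 1.406
wrist bolt_sample [382.2, 300.9] 0.63 [643.1 225.9  73. ] r 149.6 ang 1.441
wrist plunger_top [615.2, 57.7] 0.61 [480.5  42.3  82. ] r 147.5 ang -2.901
12.4 [692.2 136.9 245.3] [-1.   0.4  0.2] [ 0.42  0.56  0.15 -0.   -1.16 -0.49]
```

View pics/i_wrist.png

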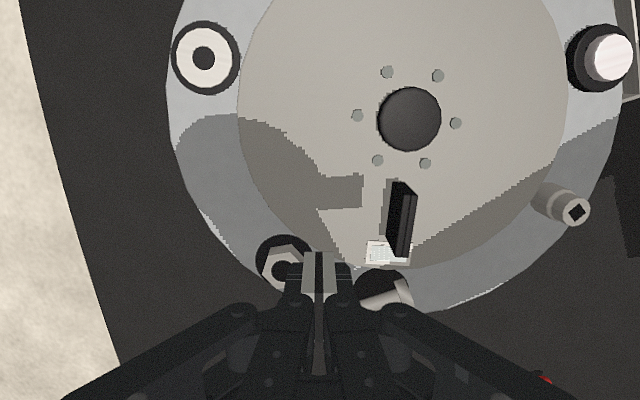

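View pics/i_side.png

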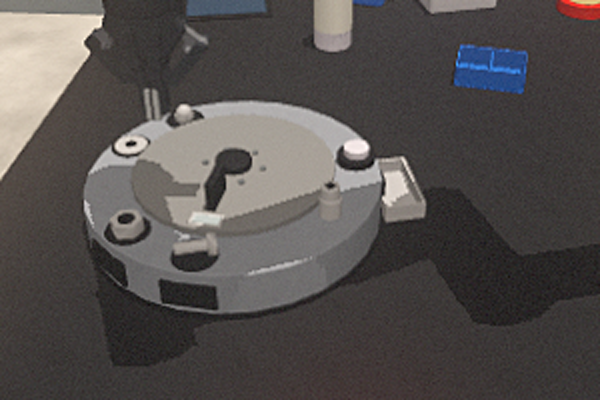

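Run:
```python
import pickle
from h import *
p=pickle.load(open("i_wrist.pkl","rb"))
h=at(p,(409,119),84);print("hub",h)
im=p["img"][:,:,::-1][100:320,330:480].copy(); k=5
im=cv2.resize(im,None,fx=4,fy=4,interpolation=cv2.INTER_CUBIC)
out=[]
for phi,col in [(1.36,(0,0,255)),(1.44,(0,255,0)),(1.52,(255,0,0))]:
    o=im.copy()
    c,s=np.cos(phi),np.sin(phi)
    for z in(72,108):
        q=[((proj(p,(h[0]+r*c-t*s,h[1]+r*s+t*c,z))-[330,100])*4) for r,t in[(45,-5),(90,-5),(90,5),(45,5)]]
        cv2.polylines(o,[np.int32(q)],True,col,1)
    out.append(o[280:680,120:380])
cv2.imwrite("pics/ov.png",np.hstack(out))
```

```text
hub [626.04927342  77.56587191  84.        ]
```

View pics/ov.png

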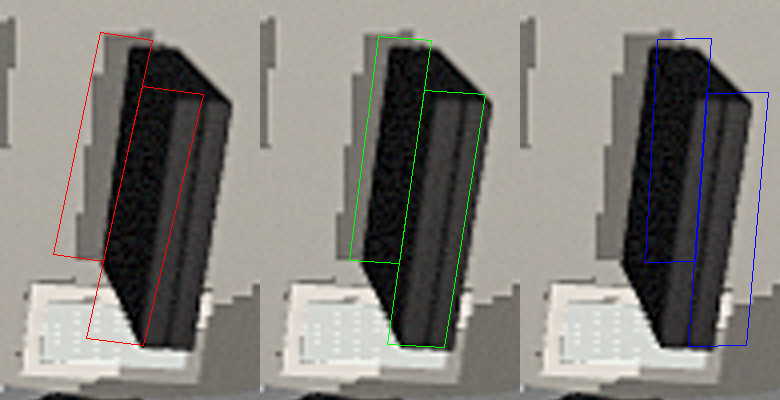

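Emit:
{"op": "apply_moves", "data": {"increments": [[[0.2,0.4,0,0,0,0,-1],[0.36,0.75,0,0,0,0,-1],[0.54,1.0,0,0,0,0,-1],[0.54,1.0,0,0,0,0,-1]]]}}

```text
clock: 12.8
position: [585.9, 88.0, 246.4]
ee_rot: [-0.683, 0.73, 0.001, -0.001]
contact_force: [0.8, -0.2, 1.3]
gripper_width: -0.1
```

Emit:
{"op": "apply_moves", "data": {"increments": [[[0.2,0.4,0,0,0,0,-1],[0.36,0.75,0,0,0,0,-1],[0.54,1.0,0,0,0,0,-1],[0.54,1.0,0,0,0,0,-1],[0.54,1.0,0,0,0,0,-1]]]}}

```text
clock: 13.3
position: [486.4, 42.5, 246.7]
ee_rot: [-0.683, 0.73, -0.001, 0.001]
contact_force: [0.6, 0.8, 0.1]
gripper_width: -0.0
```

```bash
python3 look.py j
python3 - <<'E'
from bench import arm
import numpy as np
from scipy.spatial.transform import Rotation as R
s=arm.read_state();M=R.from_quat(s["ee_rot"]).as_matrix();print(M.T@(np.array([480.3,42,s["position"][2]])-s["position"]))
E
```

```text
top tab [268.6, 157.4] 0.68 [633.6 147.3  90. ] r 70.5 ang 1.43
top bolt_sample [245.4, 156.5] 0.47 [637.4 220.4  73. ] r 143.5 ang 1.475
side tab [256.5, 234.5] 0.73 [634.5 152.2  90. ] r 75.5 ang 1.427
side bolt_sample [246.4, 262.0] 0.55 [643.5 224.1  73. ] r 148.0 ang 1.436
side plunger_top [326.8, 210.7] 0.47 [484.   35.2  82. ] r 145.9 ang -2.848
wrist tab [152.8, 337.4] 0.64 [631.5 146.2  90. ] r 69.1 ang 1.457
wrist plunger_top [323.2, 206.2] 0.76 [482.1  42.4  82. ] r 145.9 ang -2.899
13.9 [485.7  42.4 245.8] [-0.5  0.2 -0.1] [ 0.42  0.21 -0.41 -0.   -0.96 -0.49]
[7.49835437e-01 5.40149514e+00 8.66999847e-04]
```

View pics/j_wrist.png

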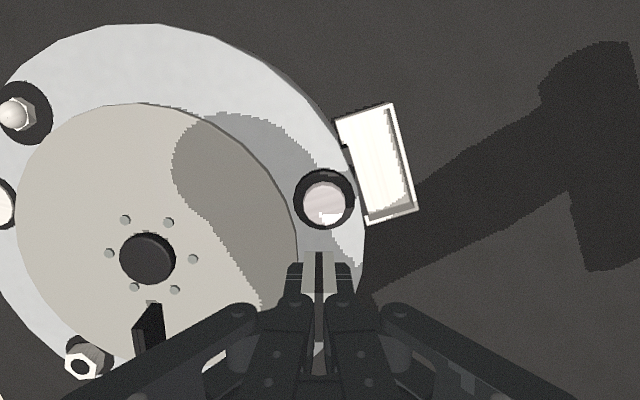

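View pics/j_side.png

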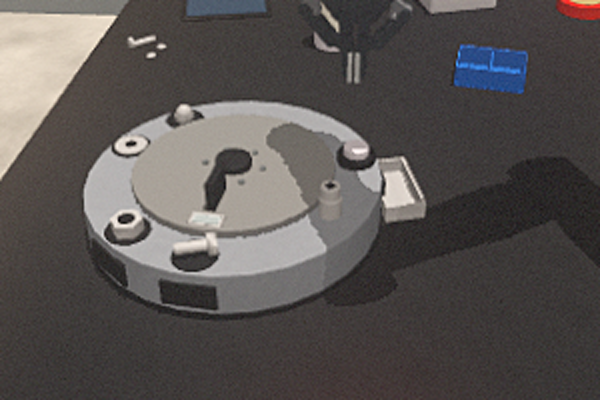

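View pics/j_top.png

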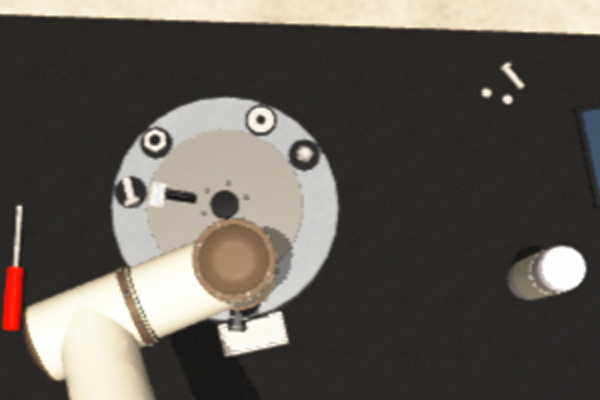

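Emit:
{"op": "apply_moves", "data": {"increments": [[[0,0.05,0.3,0,0,0,-1],[0,0.05,0.6,0,0,0,-1],[0,0.05,0.8,0,0,0,-1],[0,0.05,0.8,0,0,0,-1],[0,0.05,0.8,0,0,0,-1]]]}}

```text
clock: 14.4
position: [481.1, 42.8, 166.3]
ee_rot: [-0.684, 0.73, -0.0, -0.0]
contact_force: [-0.2, 0.4, 0.2]
gripper_width: 0.1
```

```bash
python3 look.py k
python3 - <<'E'
import pickle,cv2
p=pickle.load(open("k_side.pkl","rb"));cv2.imwrite("pics/k_z.png",cv2.resize(p["img"][150:250,250:400,::-1],(750,500),interpolation=cv2.INTER_CUBIC))
E
```

```text
top tab [267.6, 158.5] 0.79 [630.1 150.2  90. ] r 73.0 ang 1.483
top bolt_sample [243.0, 155.9] 0.55 [639.  227.8  73. ] r 151.1 ang 1.469
side tab [257.2, 232.2] 0.72 [634.5 143.7  90. ] r 67.1 ang 1.409
side bolt_sample [246.7, 261.7] 0.56 [643.1 223.2  73. ] r 147.0 ang 1.438
side plunger_top [329.2, 214.0] 0.64 [477.9  49.4  82. ] r 148.5 ang -2.951
wrist plunger_top [318.1, 255.8] 0.83 [480.7  42.6  82. ] r 147.2 ang -2.902
15.0 [480.7  42.7 166. ] [-0.8  0.7 -0.4] [ 0.43  0.3  -0.52 -0.   -0.75 -0.49]
```

View pics/k_wrist.png

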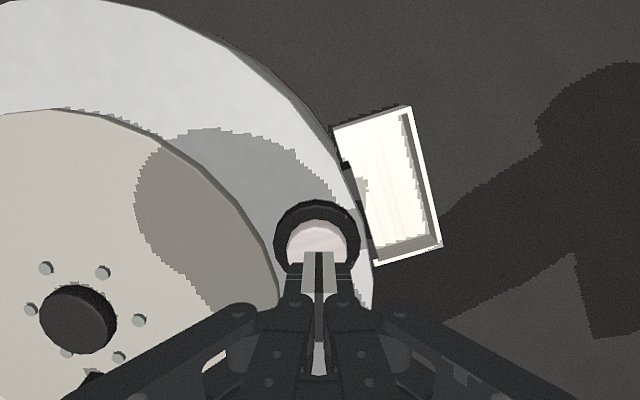

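View pics/k_z.png

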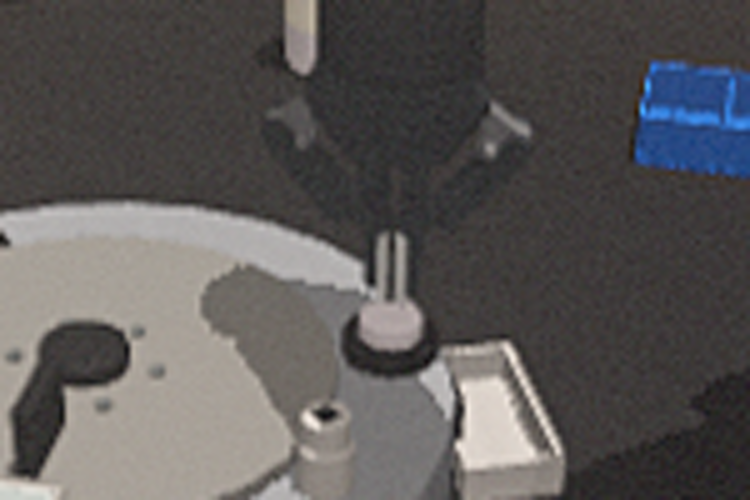

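The tip is about 11 mm above the centred plunger, so I'll press slowly.

Emit:
{"op": "apply_moves", "data": {"increments": [[[0,0,0.04,0,0,0,-1],[0,0,0.08,0,0,0,-1],[0,0,0.11,0,0,0,-1],[0,0,0.13,0,0,0,-1],[0,0,0.15,0,0,0,-1],[0,0,0.16,0,0,0,-1],[0,0,0.17,0,0,0,-1],[0,0,0.17,0,0,0,-1],[0,0,0.17,0,0,0,-1]]]}}

```text
clock: 15.9
position: [480.5, 42.6, 149.0]
ee_rot: [-0.683, 0.73, 0.0, -0.0]
contact_force: [-2.4, -0.2, 4.3]
gripper_width: 0.0
```

Emit:
{"op": "apply_moves", "data": {"increments": [[[0,0,0.01,0,0,0,-1],[0,0,0.02,0,0,0,-1],[0,0,0.02,0,0,0,-1],[0,0,0.02,0,0,0,-1]]]}}

```text
clock: 16.3
position: [480.5, 42.6, 148.5]
ee_rot: [-0.684, 0.73, -0.0, -0.0]
contact_force: [-6.4, 0.5, 16.1]
gripper_width: -0.2
```

```bash
python3 look.py l
python3 - <<'E'
import pickle,cv2
p=pickle.load(open("l_side.pkl","rb"));cv2.imwrite("pics/l_z.png",cv2.resize(p["img"][150:250,250:400,::-1],(750,500),interpolation=cv2.INTER_CUBIC))
E
```

```text
top tab [270.1, 158.7] 0.98 [629.7 142.6  90. ] r 65.4 ang 1.478
top bolt_sample [242.0, 157.6] 0.49 [633.6 230.6  73. ] r 153.4 ang 1.506
side tab [256.5, 232.7] 0.72 [635.7 145.7  90. ] r 69.2 ang 1.397
side bolt_sample [246.4, 264.5] 0.5 [642.  231.8  73. ] r 155.3 ang 1.453
side plunger_top [329.2, 216.3] 0.5 [477.7  59.3  82. ] r 147.1 ang -3.018
wrist plunger_top [315.3, 269.9] 0.88 [481.4  40.3  82. ] r 147.1 ang -2.886
16.9 [480.5  42.6 148.5] [-6.5  0.4 16.3] [ 0.43  0.33 -0.54  0.   -0.7  -0.49]
```

View pics/l_z.png

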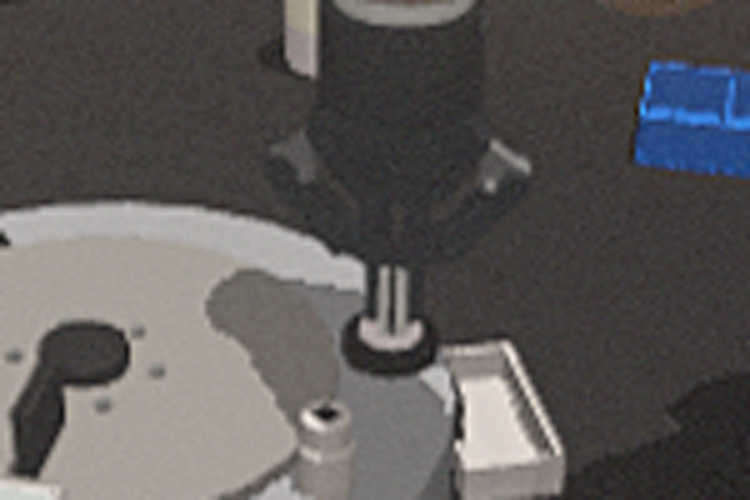

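The force stepped from 4 to 16 N with almost no travel, so the plunger is on its stop. I'll retract and check.

Emit:
{"op": "apply_moves", "data": {"increments": [[[0,0,-0.05,0,0,0,-1],[0,0,-0.3,0,0,0,-1],[0,0,-0.7,0,0,0,-1],[0,0,-1,0,0,0,-1],[0,0,-1,0,0,0,-1],[0,0,-1,0,0,0,-1]]]}}

```text
clock: 17.5
position: [480.9, 42.9, 247.1]
ee_rot: [-0.683, 0.73, -0.0, 0.001]
contact_force: [-0.2, 0.8, -0.8]
gripper_width: 0.2
```

Emit:
{"op": "apply_moves", "data": {"increments": [[[0.3,0,-0.3,0,0,0,-1],[0.6,0,-0.5,0,0,0,-1],[1,0,-0.5,0,0,0,-1],[1,0,-0.5,0,0,0,-1],[1,0,-0.5,0,0,0,-1]]]}}

```text
clock: 18.0
position: [473.6, -57.8, 295.3]
ee_rot: [-0.683, 0.731, 0.001, -0.001]
contact_force: [0.3, 0.3, 1.2]
gripper_width: 0.0
```

```bash
python3 look.py m
python3 - <<'E'
import pickle,cv2
from h import *
a=pickle.load(open("a_top.pkl","rb"));m=pickle.load(open("m_top.pkl","rb"))
s=pickle.load(open("m_side.pkl","rb"))
for p,n,(x0,y0) in [(m,"top",(230,110)),(s,"side",(190,170))]:
    im=cv2.resize(p["img"][y0:y0+125,x0:x0+165,::-1],None,fx=4.8,fy=4.8,interpolation=cv2.INTER_CUBIC)
    L=lambda X:tuple(int(v) for v in (proj(p,X)-[x0,y0])*4.8)
    h=(624.2,77.5)
    for phi,c in [(1.34,(0,0,255)),(1.44,(0,255,0)),(1.54,(255,0,0))]:
        q=[L((h[0]+r*np.cos(phi)-t*np.sin(phi),h[1]+r*np.sin(phi)+t*np.cos(phi),108)) for r,t in[(45,-5),(90,-5),(90,5),(45,5)]]
        cv2.polylines(im,[np.int32(q)],True,c,1)
        cv2.line(im,L((h[0]+130*np.cos(phi),h[1]+130*np.sin(phi),73)),L((h[0]+165*np.cos(phi),h[1]+165*np.sin(phi),73)),c,1)
    cv2.imwrite(f"pics/m_ov_{n}.png",im)
E
```

```text
top tab [267.1, 160.6] 0.82 [623.6 151.4  90. ] r 74.0 ang 1.572
top bolt_sample [243.4, 155.6] 0.63 [640.  226.6  73. ] r 150.0 ang 1.462
side tab [256.3, 233.8] 0.96 [635.4 149.7  90. ] r 73.1 ang 1.41
side bolt_sample [247.1, 265.1] 0.59 [640.2 233.5  73. ] r 156.9 ang 1.466
side plunger_top [328.2, 214.3] 0.66 [480.3  50.9  82. ] r 145.9 ang -2.958
18.6 [474.1 -56.9 296.9] [ 0.1 -0.   0.7] [ 0.22  0.14 -0.35  0.   -1.08 -0.29]
```

View pics/m_ov_top.png

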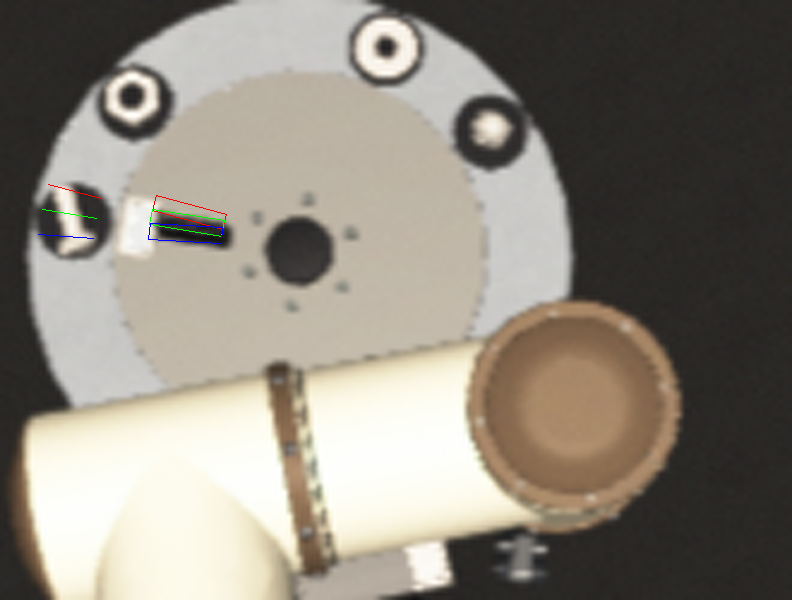

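View pics/m_ov_side.png

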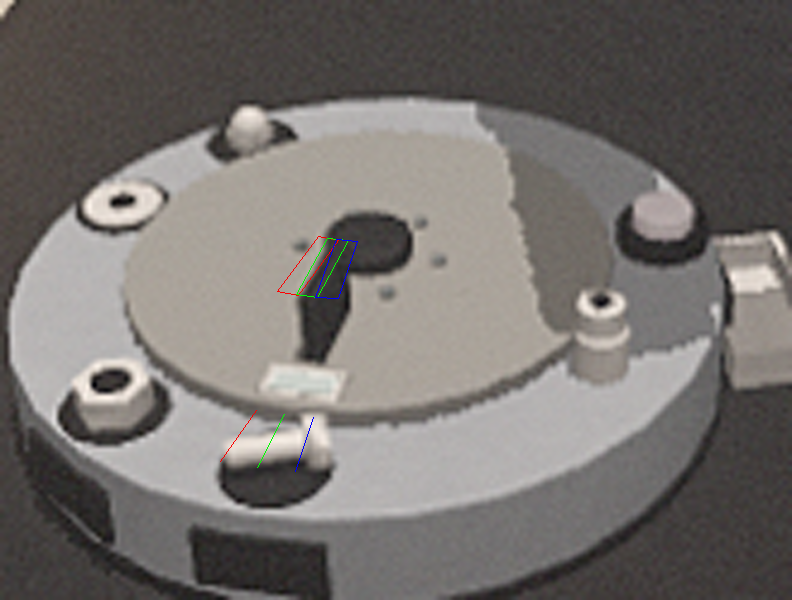

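View pics/m_wrist.png

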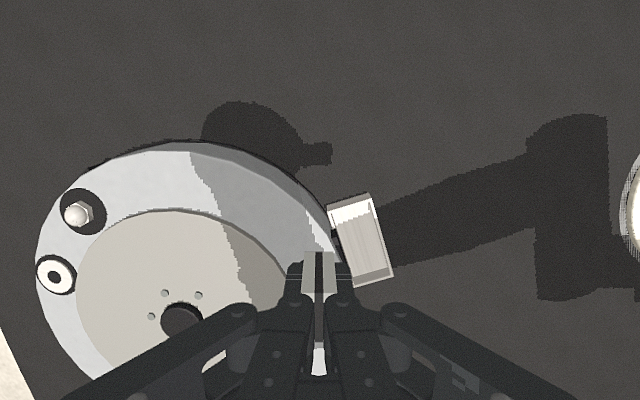

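Run:
```python
from bench import arm
print(arm.job_done())
```

```text
the job is handed in; nothing more can be done
None
```

I set the dial to bolts, pressed and released the plunger, and handed the job in at about 18.6 s. No verdict was reported.

- **Dial:** I pushed the tab's clockwise face with the shut fingertips, from about 0.30 rad to about 1.44–1.48 rad in world axes. The tab was never pinched.
- **Plunger:** I pressed straight down until the force jumped from 4 N to 16 N with almost no further travel, which I took as the full-down stop. I then lifted clear, and the last side picture shows it up again.
- **Tab pointing at the bolt:** The bolt lies at about 1.44–1.47 rad. By hand overlays the tab line passes about 5 mm or less from the bolt's middle, against the 15 mm allowed.
- **Readings that disagreed:** The networks' tab angles varied in the last pictures. The top camera gave 1.57 and the side camera 1.41, while earlier readings after the push lay between 1.40 and 1.48. I judged these to be detection noise, because the picture overlays put the tab in line with the bolt.
- **Loose things:** The socket looked in place in the last side picture. I kept the arm's path clear of the can, driver and tub, but did not measure any of the four again at the end.

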